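Put the block plane away in the tool case

TASK

Lift the tool case's lid by its orange handle all the way back until it rests open on its stop, then pick up the block plane and set it gently, flat on its sole, on the cork pad in the case's free bay. Leave the lid standing open, and leave the sanding block in the other bay and the mug, tape and glue bottle where they are.

Things in the scene. Friction and masses are not known exactly. Their poses are not given: they have to be found in the camera images.
- case: dark blue tool case with grey ribs, fixed, 140 mm deep (x) by 280 wide (y) by 70 high without lid; origin at the centre of its underside; x runs from the handle side to the hinge side, z up. Walls 5 mm, floor 6 mm. A 5 mm divider along x, 58 mm high, makes a left (+y) and a right (-y) bay, each 130 (x) by 132 mm (y) inside, centred at y = +68 and -68 mm
- lid (a joint): lid angle, rad: 0 closed, grows as it opens, 1.85 (106 degrees) on its stop, leaning back past upright. Plate 140 x 280 x 12 mm, about 0.35 kg, no latch, hinged along the case's far (+x) top rim. The hinge runs freely: let go short of upright the lid falls shut, past upright it sinks onto the stop and stays by its weight
- lid_handle (a point): middle of the lid's orange bar handle: round, 11 mm thick, 110 mm along the case's y (90 clear between its legs), 45 mm out in front of the lid's front edge, free below; closed it is 76.5 mm above the bench. It swings with the lid 185 mm from the hinge, up and over above the lid's edge, and can turn between the fingers
- lid_hinge (a point): middle of the hinge line, which runs along the case's y; 70.5 mm above the bench, 70 mm in +x from the case's centre
- plane: small block plane (wood tool): steel sole 100 mm (x) by 40 (y), 45 mm high, about 0.45 kg; brass wedge to -x, round wooden knob at the +x nose. Grip its two blue cheeks: flat, 40 mm apart outside, up to 26 mm high, from x = -44 to +40 mm. Origin at the centre of the sole's underside, z up. Starts on the bench, right of the case
- cork_pad: cork pad fixed on the floor of the free bay (left or right varies), 112 mm (x) by 118 mm (y) by 3 mm; origin at the centre of its underside, 6 mm above the bench; axes as the case's. The plane belongs on it; hidden while the lid is shut
- sanding_block: loose red sanding block 100 x 62 x 26 mm, long side along the case's x, lying in the other bay; origin at the centre of its underside; to be left there
- mug: orange mug 80 mm across, 95 mm high, standing on the bench to the right of the case, beyond the plane; origin under its centre; a bystander
- tape: roll of green tape 96 mm across, 25 mm high, lying flat on the bench at the near left of the case; origin under its centre; a bystander
- glue: white glue bottle 60 mm across, 160 mm high, on the bench to the left of the case; origin under its centre; a bystander

How it is judged (in metres and radians):
On the way, in this order (a step that is already met when the one before it is completed fails the run):
1. the lid is open on its stop (within 4 degrees) while the plane still waits, outside the case (value of joint lid above 1.78 rad and horizontal distance between plane and cork_pad above 0.12 m), for 0.2 s.
2. the plane lies flat on the cork pad, let go, with the lid still open (value of joint lid above 1.78 rad and z of plane in the frame of cork_pad between -0.001 and 0.007 m and x of plane in the frame of cork_pad between -0.05 and 0.05 m and y of plane in the frame of cork_pad between -0.05 and 0.05 m and angle between plane's own z axis and vertical below 0.08 rad and linear speed of plane below 0.02 m/s and contact force between plane and the fingers below 0.1 N), for 0.2 s.
At the end, for the whole second after the job is handed in: Lid still and open on its stop (1.78 rad or more); plane let go, at rest on its sole on the cork pad (tilt under 0.08 rad, underside within 4 mm of the pad's top, any heading); sanding block, mug, tape and glue bottle within 30 mm of their starts, mug and bottle upright (all of step 2 and velocity of joint lid between -0.05 and 0.05 rad/s and distance of each of sanding_block, mug, tape, glue from where it was at the start of the episode below 0.03 m and angle between each of mug, glue's own z axis and vertical below 0.2 rad); the robot touches nothing.
It fails at once if the mug is moved by more than 30 mm (distance of mug from where it was at the start of the episode above 0.03 m).
It fails at once if the roll of tape is moved by more than 30 mm (distance of tape from where it was at the start of the episode above 0.03 m).
It fails at once if the glue bottle is moved by more than 30 mm (distance of glue from where it was at the start of the episode above 0.03 m).
It fails at once if the sanding block is moved by more than 30 mm (distance of sanding_block from where it was at the start of the episode above 0.03 m).
It fails at once if the plane is dropped: it moves faster than 0.6 m/s inside its bay (a fall of about 18 mm) (horizontal distance between plane and cork_pad below 0.06 m and z of plane in the frame of cork_pad below 0.06 m and linear speed of plane above 0.6 m/s).
It also fails if it takes over 67 s, if anything falls off the work surface, if the arm or the gripper's body presses on something with over 40 N, if the wrist force passes 120 N, or if a joint passes its speed limit or range.

ROBOT

A 6-joint arm with a two-finger parallel gripper is mounted at the origin on the work surface. World frame = base frame: x ahead of the robot, y to its left, z up, the work surface at z = 0. Lengths are in m, angles in degrees, forces in N, time in s.
With the tool pointing down it reaches from about 0.325 to 0.85 m from the base axis. Payload 15.5 kg.
Tool frame: the origin (TCP) lies at the very end of the fingers, on their centre line; the grasp point (between the pads) lies arm.grip_depth behind it (arm.grip_depth is the distance from the TCP to the grasp point, in m); z points along the fingers, y is the line along which they close (so a half turn about z gives the same grasp; the last joint's range is limited). The gripper opens to 91 mm and grips with 3 to 60 N. Pads are 32 mm wide; open, the fingers measure 118 mm over their backs; the gripper's body (76 mm by 178 mm) begins 60 mm behind the grasp point.
Start: joints at [65.69, 28.281, 77.091, -0, 74.628, -5.472], TCP at [0.202, 0.592, 0.214] pointing down, gripper open.
Joint ranges: [-166.48, 166.48], [-47.26, 123.95], [12.59, 153.08], [-70.14, 250.14], [6.76, 159.57], [-176.63, 176.63]. Speed limits (degrees/s): [108.29, 108.29, 147.25, 172.46, 172.46, 172.46].

INTERFACE

Orientations are given as a 3x3 rotation matrix whose columns are the frame's x, y, z axes.
In Python, from rig import arm gives the robot as it stands. Calls block until the motion is done:
- arm.move_to(position, orientation): joint-space move of the TCP to a pose.
- arm.move_l(position, orientation=None, feed=0.15): straight line of the TCP; orientation=None keeps the orientation; feed is the mean speed in m/s.
- arm.move_joints(angles): joint-space move.
- arm.grip(opening): finger opening in m; the grip force is fixed at half the most; returns when the fingers have stopped.
- arm.sleep(seconds).
- arm.solve_ik(position, orientation): joint angles nearest the present ones, or None.
- arm.snapshot(name): name is "scene" or "top" or "wrist"; returns the picture (400x640x3 uint8, red, green, blue); there is no depth.
- arm.get_calibration(name): a dict with "intrinsics" (3x3 intrinsics, pixels), "cam_to_world" (4x4, takes a point from camera to world coordinates). Camera axes: x right, y down, z forward; pixel columns grow to the right and rows downward; lengths in m; the calibration is good to about 2 mm. A picture is of the moment at which its call begins: read the wrist's pose just before it. get_calibration takes no time and is no camera call; for the wrist camera it gives the pose at the moment of the call.
A pose or a line that the arm cannot do raises arm.Unreachable and nothing moves.
- arm.sign_off(): hands the job in; it is judged then, once.
Readings, each from a call of its own:
- arm.current_t(): time.
- arm.current_joint_positions(): joint angles.
- arm.current_dq(): joint speeds.
- arm.current_tau(): joint torques, N m.
- arm.current_ee_pos(): TCP position.
- arm.current_tool_rot(): TCP orientation.
- arm.current_force(): force on the tool from outside, world axes, zero at the start.
- arm.current_torque(): the same for the moment, N m.
- arm.current_width(): finger opening in m.
- arm.current_grasp_force(): force on a finger pad.
Only numpy, scipy, OpenCV 4.12 (cv2) and the standard library are available. Lean on these libraries where they do the work, as an engineer would, in place of code of your own. Each camera call takes 0.05 s, during which the arm holds its last target. There are 200 camera calls.

## Working session

There is one attempt and no reset: what is moved stays moved. The work goes in short steps, each a Python script; the robot and the scene stay as the last script left them, time stands still between calls to the robot, and variables do not carry over. Pictures are saved under pics/ and viewed, at most 10 in all, crops included, and the job is handed in when it is done.

```bash
ls; mkdir -p pics; python3 - <<'E'
from rig import arm
import cv2, numpy as np
for n in ("scene","top"):
    im=arm.snapshot(n); cv2.imwrite(f"pics/{n}0.png",im[...,::-1])
    c=arm.get_calibration(n); print(n,np.round(c["intrinsics"],1).tolist(),np.round(c["cam_to_world"],3).tolist())
print(arm.grip_depth,arm.current_t(),arm.current_width())
E
```

```text
pics
scene [[513.1, 0.0, 326.6], [0.0, 513.1, 199.6], [0.0, 0.0, 1.0]] [[0.358, 0.663, -0.657, 1.458], [0.934, -0.257, 0.25, -0.276], [-0.003, -0.703, -0.711, 1.074], [0.0, 0.0, 0.0, 1.0]]
top [[367.4, 0.0, 314.9], [0.0, 367.4, 196.6], [0.0, 0.0, 1.0]] [[-0.05, -0.973, 0.226, 0.322], [-0.999, 0.05, -0.006, 0.078], [-0.006, -0.226, -0.974, 0.957], [0.0, 0.0, 0.0, 1.0]]
0.0188 0.1 0.09141355122712727
```

View pics/scene0.png

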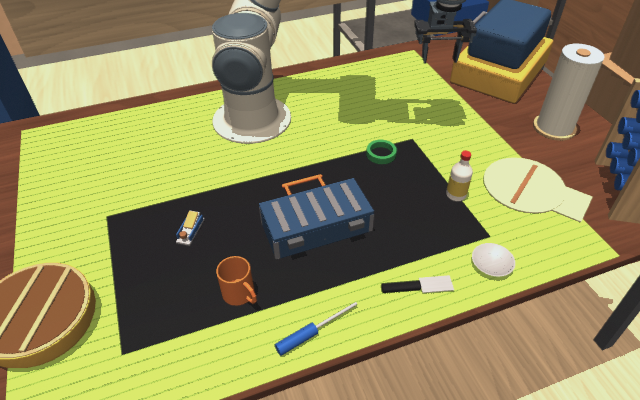

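View pics/top0.png

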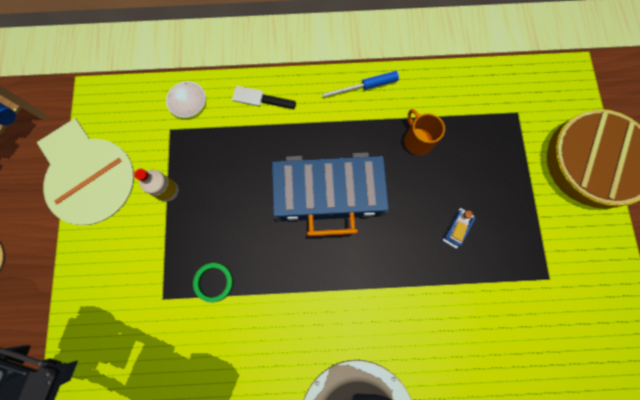

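The scene view shows the case with its handle bar at about (303,184), the plane at (190,226), the mug at (235,280), the tape at (381,152) and the glue at (459,178). The top view shows the handle bar at about (332,232), the plane at (460,228), the mug at (424,134) and the lid over x 273–387. I'll triangulate rough positions from these two views, then refine with the wrist camera.

```bash
cat > h.py <<'E'
from rig import arm
import cv2, numpy as np
def ray(c,uv):
    d=np.linalg.inv(c["intrinsics"])@np.array([uv[0],uv[1],1.]); T=np.array(c["cam_to_world"])
    return T[:3,3],T[:3,:3]@d/np.linalg.norm(d)
def onz(c,uv,z):
    o,d=ray(c,uv); return o+d*(z-o[2])/d[2]
def tri(obs):
    """least-squares point of several (calib, pixel); returns the point and worst miss"""
    A=np.zeros((3,3));b=np.zeros(3);rs=[ray(c,u) for c,u in obs]
    for o,d in rs: P=np.eye(3)-np.outer(d,d);A+=P;b+=P@o
    p=np.linalg.solve(A,b); return p,max(np.linalg.norm(np.cross(p-o,d)) for o,d in rs)
def proj(c,p):
    T=np.linalg.inv(c["cam_to_world"]);q=c["intrinsics"]@(T[:3,:3]@p+T[:3,3]);return q[:2]/q[2]
def hsv(im,lo,hi): return cv2.inRange(cv2.cvtColor(im,cv2.COLOR_RGB2HSV),np.array(lo),np.array(hi))
def blobs(m,n=30):
    k,_,s,c=cv2.connectedComponentsWithStats(m); return [(c[i],s[i]) for i in range(1,k) if s[i][4]>n]
def down(yaw):
    "tool pointing down, y axis (closing line) at yaw rad"
    y=np.array([np.cos(yaw),np.sin(yaw),0]);z=np.array([0,0,-1.]);return np.c_[np.cross(y,z),y,z]
E
python3 - <<'E'
from h import *
C={n:arm.get_calibration(n) for n in("scene","top")}
np.set_printoptions(precision=4,suppress=True)
H=tri([(C["scene"],(303,184)),(C["top"],(332,232))]);P=tri([(C["scene"],(190,226)),(C["top"],(460,228))])
print("handle",H,"plane",P)
for n,p,z in (("glue",(165,192),0.),("tape",(212,282),.0125),("mug",(424,134),.095)): print(n,onz(C["top"],p,z))
for p in((273,163),(384,157),(276,217),(387,213)): print("lid",onz(C["top"],p,.0825))
print(arm.current_ee_pos(),arm.current_tool_rot().tolist())
T=arm.get_calibration("wrist")["cam_to_world"];R=arm.current_tool_rot();print("cam in tool",R.T@(T[:3,3]-arm.current_ee_pos()),(R.T@T[:3,:3]).tolist())
print(arm.get_calibration("wrist")["intrinsics"].tolist())
E
```

```text
handle (array([0.4395, 0.0373, 0.063 ]), np.float64(0.0016924648601654838)) plane (array([ 0.4389, -0.2941,  0.0167]), np.float64(0.0014182254323668092))
glue [0.5779 0.4742 0.    ]
tape [0.3353 0.3413 0.0125]
mug [ 0.6689 -0.2076  0.095 ]
lid [0.6167 0.1732 0.0825]
lid [ 0.6179 -0.1048  0.0825]
lid [0.4797 0.1693 0.0825]
lid [ 0.4757 -0.0988  0.0825]
[0.2017 0.5912 0.2134] [[-0.9464245909466033, 0.3229245618871132, -0.00047008676929113637], [0.32292488109267037, 0.946424069727735, -0.0010007053892494868], [0.00012174908391618432, -0.0010988949027550931, -0.9999993888033898]]
cam in tool [ 0.0766 -0.0001 -0.1714] [[-0.0008494399535273133, -0.9625593571009177, -0.2710696635723571], [0.9999996391973608, -0.0008196816039396597, -0.00022299599495914603], [-7.543935072395209e-06, -0.2710697551914151, 0.9625597060772662]]
[[295.8653320615564, 0.0, 316.44895687206497], [0.0, 295.8653320615564, 197.72652869368108], [0.0, 0.0, 1.0]]
```

```bash
python3 - <<'E'
from h import *
import pickle
D=[]
for i,(p,yaw) in enumerate([((.44,0.09,.27),0),((.44,-.02,.27),0),((.44,-.30,.25),-.4),((.44,-.42,.25),-.4)]):
    arm.move_to(np.array(p),down(yaw)); arm.sleep(.3)
    c=arm.get_calibration("wrist");im=arm.snapshot("wrist");D.append((c,im));cv2.imwrite(f"pics/w{i}.png",im[...,::-1])
pickle.dump(D,open("w.pkl","wb"))
cv2.imwrite("pics/wA.png",np.hstack([cv2.resize(D[i][1],(400,250)) for i in(0,2)])[...,::-1]); cv2.imwrite("pics/wB.png",np.hstack([cv2.resize(D[i][1],(400,250)) for i in(1,3)])[...,::-1])
a,b=cv2.imread("pics/wA.png"),cv2.imread("pics/wB.png");cv2.imwrite("pics/wAB.png",np.vstack([a,b]))
print(arm.current_t())
E
```

```text
5.6583
```

View pics/wAB.png

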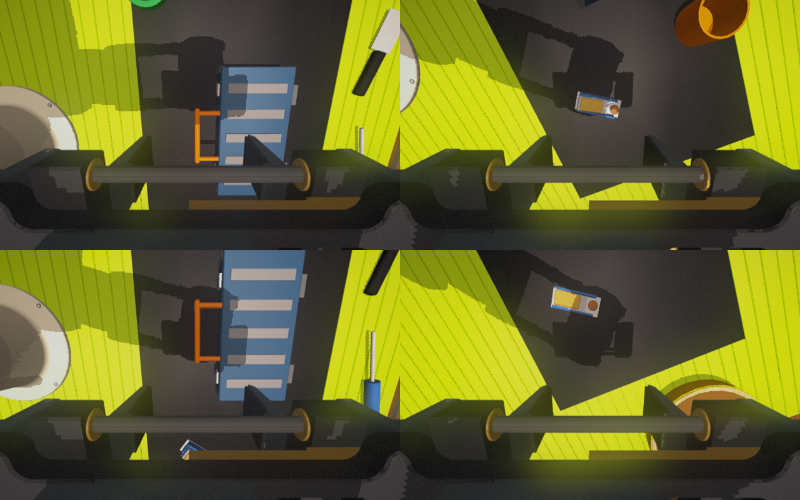

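The left tiles show the orange handle bar, at full-size pixels of about (317,176–258) and (315,80–180). The right tiles show the plane at about (315,165) and (283,83). Both things are clear in both views, so I'll segment them and triangulate.

```bash
python3 - <<'E'
from h import *
import pickle
np.set_printoptions(precision=4,suppress=True)
D=pickle.load(open("w.pkl","rb"))
E=[]
for (c,im),(r0,r1) in zip(D[:2],[(150,275),(60,200)]):
    m=hsv(im,(4,150,60),(20,255,255)); m[:r0]=0;m[r1:]=0;m[:,:295]=0;m[:,375:]=0
    ys,xs=np.nonzero(m); l0,l1=ys.min(),ys.max()
    rows=np.arange(l0+20,l1-19); cx=[np.nonzero(m[r])[0] for r in rows]
    k=[(r,x.mean(),len(x)) for r,x in zip(rows,cx) if 0<len(x)<20]; k=np.array(k)
    f=np.polyfit(k[:,0],k[:,1],1); print("bar rows",l0,l1,"cols fit",f,"thick px",np.median(k[:,2]),len(k))
    E.append([(c,(np.polyval(f,y),y)) for y in(l0,l1+1)])
for j in(0,1):print("bar end",tri([E[0][j],E[1][j]]))
P=[]
for (c,im),(u,v) in zip(D[2:],[(315,165),(283,83)]):
    hh=cv2.cvtColor(im,cv2.COLOR_RGB2HSV); m=((hh[...,2]>75)).astype(np.uint8)*255
    w=np.zeros_like(m);w[v-45:v+45,u-60:u+60]=255;m&=w
    m=cv2.morphologyEx(m,cv2.MORPH_CLOSE,np.ones((5,5)))
    k,l,s,_=cv2.connectedComponentsWithStats(m);i=1+np.argmax(s[1:,4]);ct=max(cv2.findContours((l==i).astype(np.uint8),0,2)[0],key=len)
    r=cv2.minAreaRect(ct);print(s[i],r);P.append((c,r))
    b=cv2.boxPoints(r); print("box z.02",[onz(c,x,.02)[:2] for x in b])
    cv2.drawContours(im,[b.astype(int)],0,(255,0,255),1);P[-1]+=(im[v-60:v+60,u-75:u+75],)
print(tri([(c,r[0]) for c,r,_ in P]))
g=[cv2.resize(x,None,fx=2.6,fy=2.6) for *_,x in P];cv2.imwrite("pics/pl.png",np.hstack(g)[...,::-1])
E
```

```text
bar rows 173 261 cols fit [  0.0023 314.6518] thick px 9.0 49
bar rows 79 181 cols fit [ -0.0062 316.2177] thick px 10.0 63
bar end (array([0.4386, 0.0964, 0.0776]), np.float64(0.0004598889472698538))
bar end (array([ 0.4382, -0.0232,  0.0837]), np.float64(1.281784672988472e-06))
[ 255  120  120   90 5961] ((314.4999694824219, 164.5), (88.99998474121094, 118.99998474121094), 90.0)
box z.02 [array([ 0.393 , -0.2039]), array([ 0.5369, -0.2647]), array([ 0.4951, -0.3803]), array([ 0.3389, -0.3143])]
[ 231   55   91   60 3282] ((275.6203308105469, 91.29876708984375), (84.1912612915039, 56.55695343017578), 14.931418418884277)
box z.02 [array([ 0.3669, -0.2962]), array([ 0.4137, -0.2456]), array([ 0.497, -0.308]), array([ 0.4534, -0.3626])]
(array([ 0.4335, -0.2962, -0.0285]), np.float64(0.005068317505114358))
```

View pics/pl.png

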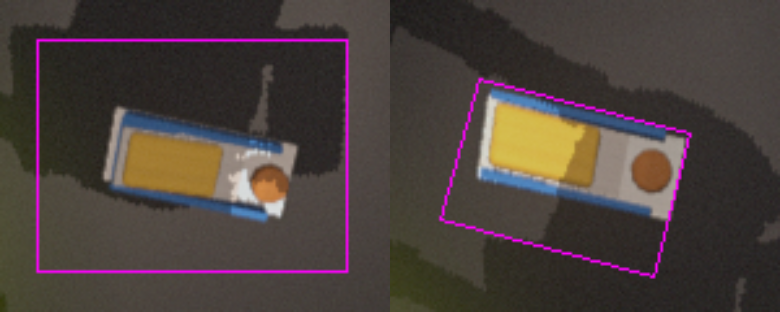

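The handle measures x 0.438, centre y 0.037, z about 0.079, against a stated 0.0765, and its length is about 120 mm. Bar yaw is about 0°. The plane crops are clear: blue cheeks, knob to the right. My brightness mask leaked into the background, so I'll redo the plane with a better mask later. Now the lid.

```bash
python3 - <<'E'
from h import *
np.set_printoptions(precision=4,suppress=True)
R=down(0);g=arm.grip_depth;hx,y,hz,r=.4384+.185,.0366,.0705,.1851
def P(th): a=th+.0324; return np.array([hx-r*np.cos(a),y,hz+r*np.sin(a)-g])
ths=np.linspace(0,1.83,13)
assert all(arm.solve_ik(P(t),R) is not None for t in ths)
s=P(0); arm.grip(.038); arm.move_to(s+[0,0,.08],R); arm.move_l(s,R,feed=.1)
print("pre",arm.current_force(),arm.current_ee_pos()); arm.grip(0); w=arm.current_width(); print("width",w,arm.current_grasp_force())
if .008<w<.016:
    for t in ths[1:]:
        arm.move_l(P(t),R,feed=.1); f=arm.current_force(); print(round(t,2),f,round(arm.current_width(),4))
        if np.linalg.norm(f)>50: print("STOP");break
cv2.imwrite("pics/lid.png",arm.snapshot("scene")[...,::-1]);print(arm.current_t())
E
```

```text
pre [ 0.4172  0.2077 -0.3477] [0.4387 0.0365 0.0581]
width 0.010180670092929653 30.000771582126617
0.15 [ 2.6355 -0.7846 -3.0427] 0.0102
0.3 [-0.5316 -1.8448 -2.5408] 0.0103
0.46 [-4.402  -1.0137 -0.3856] 0.0102
0.61 [-11.5632  -1.6632   5.8374] 0.0102
0.76 [-22.5195  -2.2524  18.19  ] 0.0101
0.92 [-25.0198  -1.1194  30.0682] 0.0101
1.07 [-16.1606   0.4054  29.3624] 0.0104
1.22 [-7.4175  0.16   19.0979] 0.01
1.37 [-3.1524  0.2722 12.9235] 0.01
1.52 [0.085  0.0285 8.5806] 0.0102
1.68 [ 0.3891 -0.664   2.8519] 0.0101
1.83 [-0.2433 -1.037   1.2192] 0.0105
15.0417
```

View pics/lid.png

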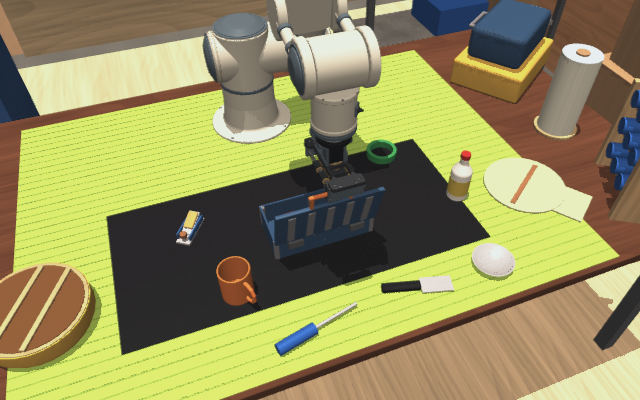

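The lid is fully back in the scene picture, its handle held by the gripper at about (318,200). The peak force was 39 N midway and is now near zero. Next I'll release it and look into the bays, then at the plane, from two wrist places each.

```bash
python3 - <<'E'
from h import *
import pickle
np.set_printoptions(precision=4,suppress=True)
arm.grip(.036); arm.sleep(.3); p=arm.current_ee_pos(); arm.move_l(p+[0,0,.09],feed=.15)
D=[]
R=down(np.pi/2)
for p,yaw in [((.55,.10,.32),np.pi/2),((.55,-.03,.32),np.pi/2),((.42,-.22,.25),1.2),((.46,-.32,.25),1.2)]:
    arm.move_to(np.array(p),down(yaw)); arm.sleep(.25)
    c=arm.get_calibration("wrist");D.append((c,arm.snapshot("wrist")))
pickle.dump(D,open("w2.pkl","wb"))
h=lambda a,b:np.hstack([cv2.resize(D[i][1],(400,250)) for i in(a,b)])
cv2.imwrite("pics/w2.png",np.vstack([h(0,2),h(1,3)])[...,::-1])
print(arm.current_t(),arm.current_joint_positions())
E
```

```text
21.2833 [ -40.8803   21.0318   83.5167    0.0017   75.4398 -109.6794]
```

View pics/w2.png

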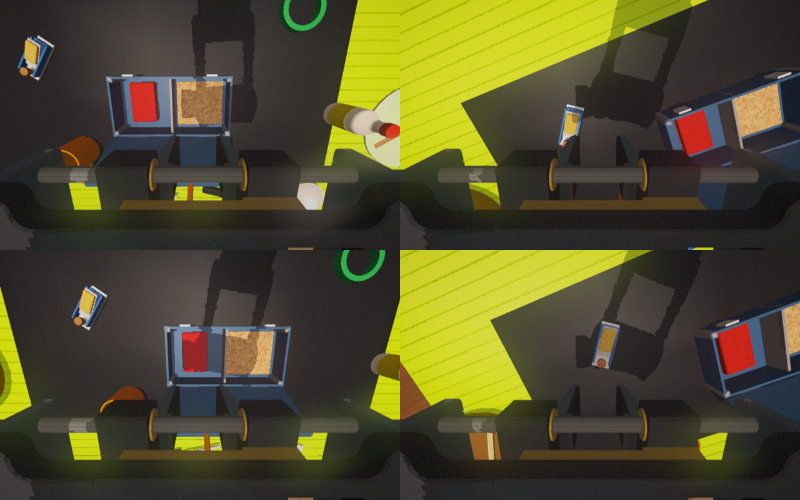

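The left tiles show the cork pad in the left (+y) bay, at full-size pixels of about (285–357,130–200) and (360–432,130–200). The red block is in the right bay and the lid is standing open. The right tiles show the plane at about (274,197) and (328,152). I'll measure the pad and the plane's blue cheeks.

```bash
python3 - <<'E'
from h import *
import pickle
np.set_printoptions(precision=4,suppress=True)
D=pickle.load(open("w2.pkl","rb"));D0=pickle.load(open("w.pkl","rb"))
O=[]
for (c,im),(a,b) in zip(D[:2],[(275,370),(350,445)]):
    m=hsv(im,(8,50,40),(28,255,255));w=np.zeros_like(m);w[118:210,a:b]=255;m&=w
    m=cv2.morphologyEx(m,cv2.MORPH_OPEN,np.ones((3,3)));m=cv2.morphologyEx(m,cv2.MORPH_CLOSE,np.ones((7,7)))
    ct=max(cv2.findContours(m,0,2)[0],key=cv2.contourArea);r=cv2.minAreaRect(ct);q=cv2.boxPoints(r);print("pad",r);O.append((c,q))
    print([onz(c,x,.009)[:2] for x in q])
# pad by matching corners (ordered by image angle)
o=lambda q:q[np.argsort(np.arctan2(*(q-q.mean(0)).T))]
K=[tri([(O[0][0],u),(O[1][0],v)]) for u,v in zip(o(O[0][1]),o(O[1][1]))]
for k in K:print("pad corner",*k)
print("pad centre",np.mean([k[0] for k in K],0))
S=[];crops=[]
for (c,im),(u,v) in zip([D[2],D[3],D0[2],D0[3]],[(274,197),(328,152),(315,165),(283,83)]):
    m=hsv(im,(98,110,40),(125,255,255))|hsv(im,(12,110,60),(30,255,255));w=np.zeros_like(m);w[max(v-48,0):v+48,u-50:u+50]=255;m&=w
    m=cv2.morphologyEx(m,cv2.MORPH_CLOSE,np.ones((9,9)));ct=max(cv2.findContours(m,0,2)[0],key=cv2.contourArea);r=cv2.minAreaRect(ct);q=cv2.boxPoints(r)
    e=max((q[1]-q[0],q[2]-q[1]),key=np.linalg.norm);A,B=[onz(c,np.array(r[0])+s*e/2,.022) for s in(-1,1)];d=B-A
    sh=min(np.linalg.norm(onz(c,q[1],.022)-onz(c,q[0],.022)),np.linalg.norm(onz(c,q[2],.022)-onz(c,q[1],.022)))
    print("plane ctr",((A+B)/2)[:2],"len",np.linalg.norm(d),"wid",sh,"heading",np.degrees(np.arctan2(d[1],d[0]))%180); S.append((c,r[0]))
    j=im.copy();cv2.drawContours(j,[q.astype(int)],0,(255,0,255),1);crops.append(cv2.resize(j[v-48:v+48,u-60:u+60],None,fx=3,fy=3))
print("all",tri(S),"13",tri([S[1],S[2],S[3]]),tri([S[1],S[2]]))
cv2.imwrite("pics/pl2.png",np.vstack([np.hstack(crops[:2]),np.hstack(crops[2:])])[...,::-1])
E
```

```text
pad ((319.5, 164.0), (68.0, 73.0), 90.0)
[array([0.4973, 0.0466]), array([0.4974, 0.1628]), array([0.6099, 0.1667]), array([0.6097, 0.043 ])]
pad ((399.5, 164.0), (68.0, 75.0), 90.0)
[array([0.4973, 0.0433]), array([0.4972, 0.1626]), array([0.6097, 0.1751]), array([0.6097, 0.048 ])]
pad corner [ 0.4979  0.0452 -0.0038] 4.04488024686118e-06
pad corner [0.6046 0.0451 0.027 ] 1.9000213242344306e-05
pad corner [0.6014 0.1626 0.0387] 8.984554042905397e-05
pad corner [0.4973 0.1628 0.0085] 0.00011053423497840855
pad centre [0.5503 0.1039 0.0176]
plane ctr [ 0.4421 -0.2951] len 0.09338081601269786 wid 0.03995038720259732 heading 145.51921185878936
plane ctr [ 0.4442 -0.296 ] len 0.09253638615664142 wid 0.04007718326262329 heading 145.29016719240565
plane ctr [ 0.4437 -0.2958] len 0.09176534163639997 wid 0.04172490338079817 heading 145.4459941007001
plane ctr [ 0.4422 -0.2943] len 0.09242660864808067 wid 0.0411535588039541 heading 144.9957133193134
all (array([ 0.4424, -0.2949,  0.0212]), np.float64(0.0013065928333320315)) 13 (array([ 0.4428, -0.295 ,  0.0259]), np.float64(0.0008878268755417121)) (array([ 0.4433, -0.2955,  0.0219]), np.float64(0.0002846428043810962))
```

View pics/pl2.png

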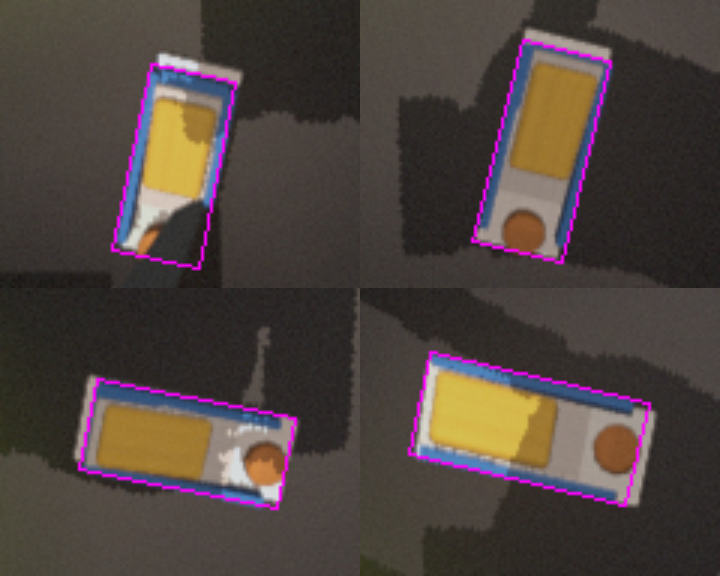

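All four views agree on the plane: centre (0.443,-0.295), width about 40 mm, heading -34.7° with the knob at +x, and cheek height about 22 mm. The pad centre is (0.5535,0.1045), which matches the point derived from the handle. Its height from the near corners averages about 2 mm with wide scatter, and 9 mm is expected, so I'll lower onto it under force guard. Now grasp and lift the plane.

```bash
python3 - <<'E'
from h import *
np.set_printoptions(precision=4,suppress=True)
R=down(np.radians(55.3));P=np.array([.4438,-.2956,.0045]);G=np.array([.5535,.1045,.23]);R2=down(np.pi/2)
print(arm.solve_ik(P,R),arm.solve_ik(G,R2))
arm.grip(.075); arm.move_to(P+[0,0,.10],R); arm.move_l(P+[0,0,.03],R,feed=.15); arm.move_l(P,R,feed=.06); print("down",arm.current_force(),arm.current_ee_pos())
arm.grip(0);w=arm.current_width();print("w",w,arm.current_grasp_force())
if .036<w<.045:
    arm.move_l(P+[0,0,.05],feed=.08);print("lift",arm.current_force(),arm.current_width(),arm.current_ee_pos())
    arm.move_l(P+[0,0,.225],feed=.2)
    arm.move_l(G,R2,feed=.15);print("over",arm.current_force(),arm.current_width(),arm.current_ee_pos())
im=arm.snapshot("scene");im2=arm.snapshot("top");cv2.imwrite("pics/hold.png",np.hstack([im[80:300,150:500],im2[80:300,180:530]])[...,::-1]);print(arm.current_t())
E
```

```text
[-40.0836  38.1929 101.1691  -0.      40.6381 -95.3836] [  4.6177  22.3957  84.7055  -0.      72.8988 -85.3823]
down [-0.1994  0.3343  0.2314] [ 0.4438 -0.2956  0.0043]
w 0.03961615637817493 29.999743402004242
lift [ 0.6435  0.0845 -3.4505] 0.03989020037924674 [ 0.4436 -0.2955  0.0543]
over [-0.5215  0.267  -4.0498] 0.039470795443543136 [0.5535 0.1042 0.23  ]
29.3917
```

View pics/hold.png

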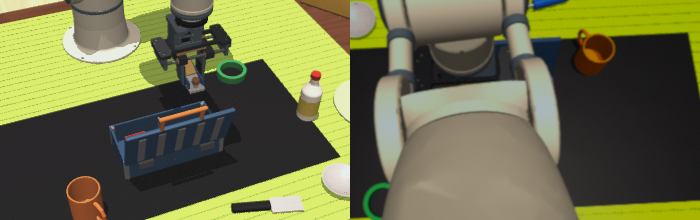

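The picture shows the plane between the fingers over the bay, knob forward at about (195,80), with the lid standing open. The wrist reads a 4 N load and the width is 39.5 mm. Now the guarded descent.

```bash
python3 - <<'E'
from h import *
np.set_printoptions(precision=4,suppress=True)
G=np.array([.5535,.1045,0]);R=down(np.pi/2)
arm.move_l(G+[0,0,.10],R,feed=.15);arm.move_l(G+[0,0,.020],R,feed=.06);arm.sleep(.2)
f0=arm.current_force();print("f0",f0)
z=.020;ok=False
while z>.0105:
    z-=.001;arm.move_l(G+[0,0,z],R,feed=.02);f=arm.current_force()
    print(round(z,4),f)
    if f[2]-f0[2]>2.5: ok=True;break
    if abs(f-f0)[:2].max()>12: print("side");break
if ok:
    arm.grip(.056);arm.sleep(.3);print("w",arm.current_width(),arm.current_force())
    arm.move_l(G+[0,0,.10],feed=.08);arm.move_l(G+[0,0,.30],feed=.2)
    arm.move_to(np.array([.45,.08,.32]),R);arm.sleep(.3)
    cv2.imwrite("pics/end_w.png",arm.snapshot("wrist")[...,::-1]);
print(arm.current_t(),arm.current_ee_pos())
E
```

```text
f0 [ 0.0671 -0.2428 -4.1923]
0.019 [-0.1111 -0.1331 -3.2466]
0.018 [ 0.3193 -0.3897 -3.5481]
0.017 [ 0.6761 -0.407  -4.1698]
0.016 [-0.5426 -0.1232 -2.8472]
0.015 [-0.7948 -0.9027 -3.2482]
0.014 [-0.3112 -0.0692 -2.7667]
0.013 [-2.7519 -0.1814  8.3752]
w 0.05594501446243573 [ 0.5397 -0.3166 -0.1809]
37.85 [0.4504 0.0801 0.3196]
```

Contact came at 0.013, as predicted. The plane is released and the arm is clear, so I'll check the result.

```bash
python3 - <<'E'
from h import *
arm.move_to(np.array([.55,.04,.33]),down(np.pi/2));arm.sleep(.3);c=arm.get_calibration("wrist");a=arm.snapshot("wrist")
arm.move_to(np.array([.40,.06,.38]),down(np.pi/2));arm.sleep(.3);b=arm.snapshot("scene")
cv2.imwrite("pics/fin.png",np.vstack([cv2.resize(a[80:260,150:490],(700,370)),cv2.resize(b[120:320,150:500],(400,228),)[:, :].repeat(1,0) if 0 else cv2.resize(b[130:250,150:500],(700,228))])[...,::-1])
m=hsv(a,(20,150,90),(32,255,255));m[220:]=0
print([(x[0],onz(c,x[0],.04)) for x in blobs(m,60) if 200<x[0][0]<450],arm.current_t())
E
```

```text
[] 39.7417
```

View pics/fin.png

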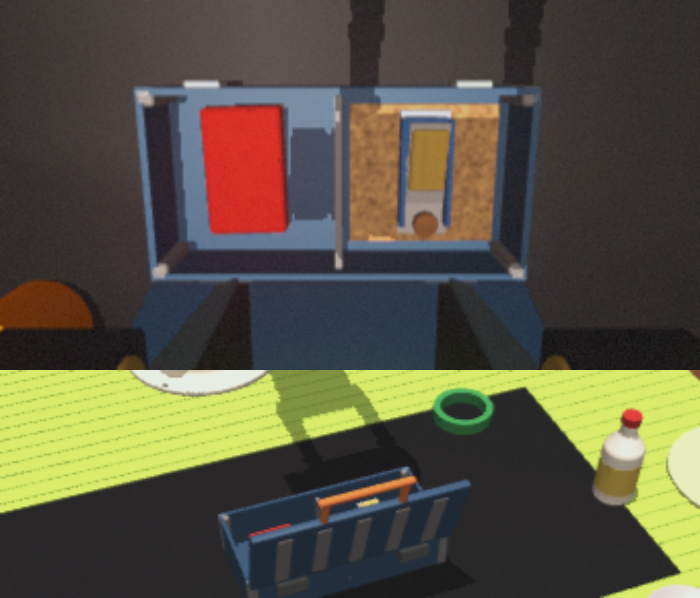

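The wrist view (top) shows the plane centred on the cork pad at about (425,170), with the red block undisturbed at (245,168). The scene view (bottom) shows the lid open, the tape and glue in place, and the arm clear.

```bash
python3 -c "
from rig import arm
print(arm.sign_off())"
```

```text
the job is handed in; nothing more can be done
None
```

The job is handed in: the lid is open on its stop, the plane lies flat and released on the cork pad, and the sanding block, mug, tape and glue bottle look undisturbed in the camera views; the sign-off returned no verdict.

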